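# Book out the finished locomotive with the label scanner

## Task

Book out the finished locomotive: take the yellow scanner from its dock, point it squarely at the label on the tray that holds the black locomotive body, from about 10 cm, and hold it still there for a good second; then do the same at the label on the green tag. Scan no other label, leave the other things where they are, and set the scanner gently back, fully down in its dock, with its head overhanging the same end of the dock as before.

Things in the scene. Friction and masses are not known exactly. Their poses are not given: they have to be found in the camera images.
- scanner: Hand scanner, 0.2 kg: yellow handle, x -75 to 50 mm, 32 wide (y), z 0 to 34; at its +x end a black head bent 45 deg down (44 wide, x 35 to 95, z -15 to 47). Origin: mid-width on the handle's underside; x along the handle to the head, z up. Grip across the handle (y) near x = 0, where its sides are free of the dock; centre of mass near x = 15.
- lens: The scanner's window (red disc) on the end face of its head, fixed at (82.7, 0, -1.7) mm in the scanner's frame. Origin: centre of the window. Its x axis is the scanning beam, 45 deg below the handle: (0.707, 0, -0.707) in the scanner's frame; y is the scanner's y.
- dock: Fixed dock: black foot, grey seat 40 mm wide, top at z = 50 mm, four cheeks (x -59..-41 and 21..39 mm, 22 mm either side, 13 mm above the seat, leaning outwards), back stop at x = -82. Origin on the table; x along the seat. Docked, the scanner's origin is 50 mm above the dock's, axes parallel, head overhanging the +x end; 5 mm play sideways.
- label_loco: Label of the tray with the black locomotive body, on a grey plate clipped to the tray's front rim, centre 34 mm above the table. Face leans back 45 deg, looking up and to the robot side. Origin: centre of the face; z: outward normal; x: up the slope; y: along the bottom edge. White, 36 (x) by 46 mm (y), black bars.
- label_green: Label on the green tag (finished): a small green stand, label centre 70 mm above the table, top edge at about 90 mm. Face leans back 45 deg, looking up and to the robot side. Origin: centre of the face; z: outward normal; x: up the slope; y: along the bottom edge. White, 36 (x) by 46 mm (y), black bars.
- label_motor: Label, same make and height, on the tray with the silver motor; not to be scanned.
- label_chassis: Label, same make and height, on the tray with the wheeled chassis; not to be scanned.
- label_red: Label on the red tag, same make and height as the green one; not to be scanned.
- loco: Black locomotive body, 105 by 46 by 60 mm, lying loose in its white tray (150 by 115 mm, 32 mm high, fixed; its label is on its front side). Origin: centre of its underside.
- motor: Silver motor with a yellow end, 50 by 26 by 22 mm, loose in another such tray; leave alone.
- chassis: Dark wheeled chassis, 95 by 36 by 26 mm, loose in the third tray; leave alone.
- spare_motor: Another silver motor, on the 10 mm thick wooden board near the robot; leave alone.
- screwdriver: Black screwdriver 170 mm long on the wooden board; leave alone.
- oil: Small oil bottle, 44 mm across, 85 mm high, beyond the trays; leave alone.
- cup: Blue cup, 76 mm across, 80 mm high, beyond the tags; leave alone.
Not all that is in view belongs to the job. Leave any turquoise look-alike of the scanner alone.

How it is judged (in metres and radians):
On the way, in this order (a step that is already met when the one before it is completed fails the run):
1. the scanner, in the fingers, is held still and square to the label of the locomotive's tray, 60 to 150 mm off, its beam on the label, for 0.8 s (y of label_loco in the frame of lens between -0.018 and 0.018 m and z of label_loco in the frame of lens between -0.014 and 0.014 m and x of label_loco in the frame of lens between 0.06 and 0.15 m and angle between the x axis of lens and the z axis of label_loco, either way round below 0.3 rad and z of lens in the frame of label_loco above 0.03 m and linear speed of scanner below 0.03 m/s and angular speed of scanner below 0.25 rad/s and contact force between the fingers and scanner above 1 N), for 0.8 s.
2. then the same at the label of the green tag (y of label_green in the frame of lens between -0.018 and 0.018 m and z of label_green in the frame of lens between -0.014 and 0.014 m and x of label_green in the frame of lens between 0.06 and 0.15 m and angle between the x axis of lens and the z axis of label_green, either way round below 0.3 rad and z of lens in the frame of label_green above 0.03 m and linear speed of scanner below 0.03 m/s and angular speed of scanner below 0.25 rad/s and contact force between the fingers and scanner above 1 N), for 0.8 s.
At the end, for the whole second after the job is handed in: The scanner lies released and at rest in its dock: its origin 46 to 54 mm above the dock's origin and within 15 mm of it in plan, level to 0.1 rad, parallel to the dock to 0.2 rad, head at the dock's +x end; the seven other loose things are within 30 mm of where they were (z of scanner in the frame of dock between 0.046 and 0.054 m and horizontal distance between scanner and dock below 0.015 m and angle between the x axis of scanner and the x axis of dock, either way round below 0.2 rad and x of lens in the frame of dock above 0.05 m and angle between scanner's own z axis and vertical below 0.1 rad and linear speed of scanner below 0.02 m/s and distance of each of loco, motor, chassis, spare_motor, screwdriver, oil, cup from where it was at the start of the episode below 0.03 m); the robot touches nothing.
It fails at once if one of the seven other loose things is moved by 30 mm or more (distance of any of loco, motor, chassis, spare_motor, screwdriver, oil, cup from where it was at the start of the episode above 0.03 m).
It fails at once if the scanner is held still, square and centred (within 10 mm) at another label (motor's tray, chassis tray or red tag), 60 to 150 mm off ((y of label_motor in the frame of lens between -0.01 and 0.01 m and z of label_motor in the frame of lens between -0.01 and 0.01 m and x of label_motor in the frame of lens between 0.06 and 0.15 m and angle between the x axis of lens and the z axis of label_motor, either way round below 0.2 rad and z of lens in the frame of label_motor above 0.03 m and linear speed of scanner below 0.01 m/s and angular speed of scanner below 0.05 rad/s) or (y of label_chassis in the frame of lens between -0.01 and 0.01 m and z of label_chassis in the frame of lens between -0.01 and 0.01 m and x of label_chassis in the frame of lens between 0.06 and 0.15 m and angle between the x axis of lens and the z axis of label_chassis, either way round below 0.2 rad and z of lens in the frame of label_chassis above 0.03 m and linear speed of scanner below 0.01 m/s and angular speed of scanner below 0.05 rad/s) or (y of label_red in the frame of lens between -0.01 and 0.01 m and z of label_red in the frame of lens between -0.01 and 0.01 m and x of label_red in the frame of lens between 0.06 and 0.15 m and angle between the x axis of lens and the z axis of label_red, either way round below 0.2 rad and z of lens in the frame of label_red above 0.03 m and linear speed of scanner below 0.01 m/s and angular speed of scanner below 0.05 rad/s)).
It fails at once if the scanner is dropped or forced into the dock (over 40 N) (contact force between scanner and dock above 40 N).
It also fails if it takes over 56 s, if anything falls off the work surface, if the arm or the gripper's body presses on something with over 40 N, if the wrist force passes 120 N, or if a joint passes its speed limit or range.

## Robot

A 6-joint arm with a two-finger parallel gripper is mounted at the origin on the work surface. World frame = base frame: x ahead of the robot, y to its left, z up, the work surface at z = 0. Lengths are in m, angles in degrees, forces in N, time in s.
With the tool pointing down it reaches from about 0.25 to 0.775 m from the base axis. Payload 8.9 kg.
Tool frame: the origin (TCP) lies midway between the tips of the shut fingers; the grasp point (between the pads) lies 19 mm behind it; z points along the fingers, y is the line along which they close (so a half turn about z gives the same grasp; the last joint's range is limited). The gripper opens to 85 mm and grips with 20 to 120 N. Pads are 22 mm wide; open, the fingers measure 114 mm over their backs; the gripper's body (76 mm by 85 mm) begins 54 mm behind the grasp point. The pads swing forward as they close: fully open they stand 13 mm farther back than shut.
Start: joints at [68.337, 16.656, -8.789, 64.555, 0, 82.019], TCP at [0.124, 0.51, 0.231] pointing down, gripper open.
Joint ranges: [-144.48, 144.48], [-52.06, 99.96], [-74.48, 78.29], [-112.23, 115.85], [-86.99, 84.42], [-180, 180]. Speed limits (degrees/s): [127.2, 127.2, 159.86, 180, 180, 180].

## Interface

Orientations are given as a 3x3 rotation matrix whose columns are the frame's x, y, z axes.
In Python, from station import ctrl gives the robot as it stands.
- The arm moves only by the tool play_rows, never from a script. Its argument "increments" is one flat list of numbers, 6 for each row, row after row: the shift along the tool's x, y, z normalised to -1 to 1, where 1 is 0.06 m, then the turn, a rotation vector about the tool's x, y, z normalised to -1 to 1, where 1 is 0.15 rad. A call has exactly 10 rows; each row shifts and turns the commanded pose from where the row before left it, along the tool's axes as they then stand; what a row does not reach is not made up. A row lasts 1/8 s, in which the tool goes at most 62.5 mm and 10.7 degrees, less where a joint would pass 70% of its speed; a pose out of reach is approached as far as the arm can. A call with a number of a shift or a turn outside -1 to 1 is refused whole. A call with a gripper value outside its range is refused whole. "hand" is the opening, from -1 (shut) to 1 (fully open), set as the call begins (left out, the last holds). The fingers move at their own pace and stop on an object; "newtons" is the grip in N (left out, the last holds). Time passes only in rows, so rows that do not move let the fingers close, or fill a call up. It gives the time, the measured TCP pose, the force, the opening and the grip force at its end, in the units of the state.
- ctrl.state(): the state, without advancing time (a new reading comes with each control period).
- ctrl.camera(name): name is "scene" or "side" or "wrist"; returns the picture (480x640x3 uint8, red, green, blue); there is no depth.
- ctrl.get_calibration(name): a dict with "camera_matrix" (3x3 intrinsics, pixels), "T" (4x4, takes a point from camera to world coordinates); the wrist camera has in their place "hand_eye" (4x4, takes a point from camera to tool coordinates, whose origin is the TCP and whose axes are the flange's). Camera axes: x right, y down, z forward; pixel columns grow to the right and rows downward; lengths in m; the calibration is good to about 2 mm. A picture is of the moment at which its call begins: read the wrist's pose just before it. get_calibration takes no time and is no camera call.
- ctrl.hand_in(): hands the job in; it is judged then, once.
The state is a dict: "time_s": time; "q": joint angles; "qd": joint speeds; "effort": joint torques, N m; "position": TCP position; "tcp_rot": TCP orientation; "wrist_force": force on the tool from outside, world axes, zero at the start; "torque": the same for the moment, N m; "grip_width": opening from 0.0 (shut) to 1.0 (fully open); "finger_force": force on a finger pad.
Only numpy, scipy, OpenCV 4.12 (cv2) and the standard library are available. Lean on these libraries where they do the work, as an engineer would, in place of code of your own. Each camera call takes 0.05 s, during which the arm holds its last target. There are 200 camera calls.

## Working session

There is one attempt and no reset: what is moved stays moved. The work goes in short steps, Python scripts to look and compute and a tool call to move; the robot and the scene stay as the last step left them, time stands still between calls to the robot, and variables do not carry over. Pictures are saved under pics/ and viewed, at most 10 in all, crops included, and the job is handed in when it is done.

Besides the shell and the picture viewer there is one more tool, called after "Emit:" as name(argument=value, ...) on one line, values as JSON. play_rows: Moves the arm, as the interface text tells. Its arguments: {"type":"object","properties":{"increments":{"type":"array","items":{"type":"number","minimum":-1,"maximum":1}},"hand":{"type":"number"},"newtons":{"type":"number"}},"required":["increments"]}

```bash
ls; mkdir -p pics; python3 - <<'E'
from station import ctrl
import cv2,numpy as np
for n in ["scene","side"]:
    cv2.imwrite(f"pics/{n}0.png",ctrl.camera(n)[:,:,::-1])
    c=ctrl.get_calibration(n);print(n,np.round(c["camera_matrix"],1).tolist(),np.round(c["T"],3).tolist())
s=ctrl.state();print(s["time_s"],s["position"],np.round(s["tcp_rot"],3).tolist(),s["grip_width"])
E
```

```text
pics
scene [[511.1, 0.0, 314.0], [0.0, 511.1, 244.9], [0.0, 0.0, 1.0]] [[0.226, 0.762, -0.606, 1.231], [0.974, -0.17, 0.15, -0.168], [0.012, -0.625, -0.781, 1.015], [0.0, 0.0, 0.0, 1.0]]
side [[525.2, 0.0, 321.3], [0.0, 525.2, 238.1], [0.0, 0.0, 1.0]] [[0.981, -0.122, 0.15, 0.29], [-0.194, -0.578, 0.792, -1.057], [-0.01, -0.806, -0.591, 0.884], [0.0, 0.0, 0.0, 1.0]]
0.1 [0.12403173 0.50975318 0.23081507] [[-0.972, 0.237, -0.0], [0.237, 0.972, -0.001], [0.0, -0.001, -1.0]] 1.0007375099252687
```

View pics/scene0.png

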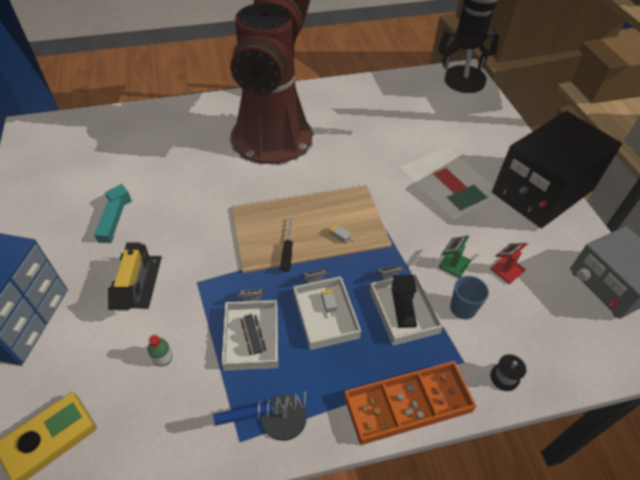

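View pics/side0.png

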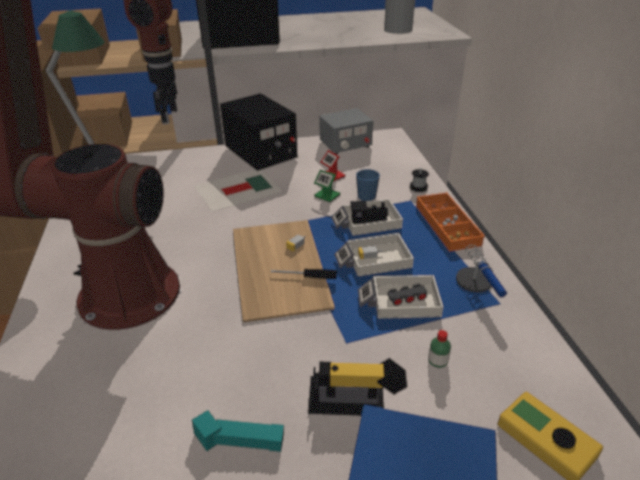

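```bash
python3 - <<'E'
import cv2,numpy as np
a=cv2.imread("pics/scene0.png");b=cv2.imread("pics/side0.png")
def c(im,x,y,w,h,W,H): return cv2.resize(im[y:y+h,x:x+w],(W,H),interpolation=cv2.INTER_CUBIC)
# scanner scene, green/loco scene ; side
t=np.hstack([c(a,95,230,80,60*1+20,300,300),c(a,365,225,125,75,500,300)])
u=np.hstack([c(b,300,345,120,80,450,300),c(b,300,140,140,120,350,300)])
cv2.imwrite("pics/crop1.png",np.vstack([t,u]))
E
```

```text
(no output)
```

View pics/crop1.png

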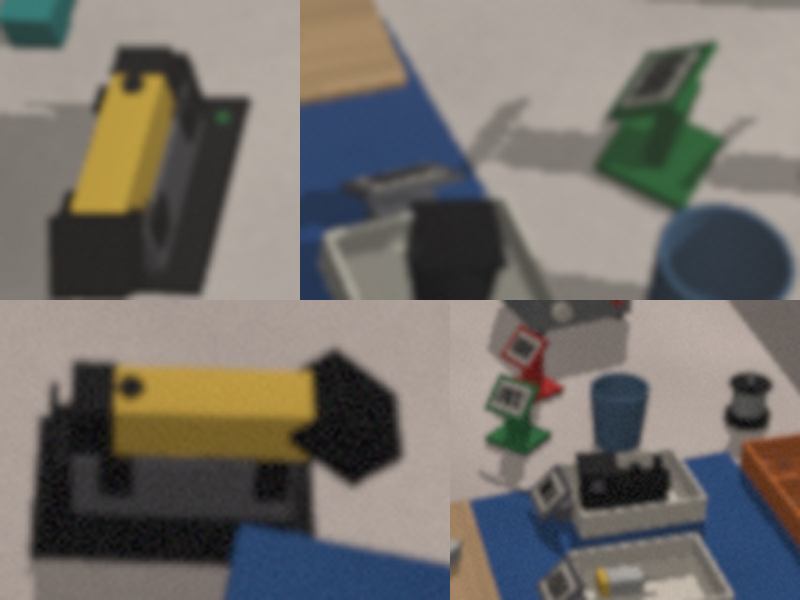

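```bash
cat > h.py <<'E'
from station import ctrl
import numpy as np, cv2
def ray(n,p,st=None):
    c=ctrl.get_calibration(n); K=np.array(c["camera_matrix"])
    if n=="wrist":
        T=np.eye(4);T[:3,:3]=st["tcp_rot"];T[:3,3]=st["position"];T=T@np.array(c["hand_eye"])
    else: T=np.array(c["T"])
    d=T[:3,:3]@np.linalg.solve(K,[p[0],p[1],1.]);return T[:3,3],d/np.linalg.norm(d)
def onz(n,p,z,st=None):
    o,d=ray(n,p,st);return o+d*(z-o[2])/d[2]
def tri(rs):
    A=sum(np.eye(3)-np.outer(d,d) for o,d in rs);b=sum((np.eye(3)-np.outer(d,d))@o for o,d in rs)
    x=np.linalg.solve(A,b);return x,[float(np.linalg.norm(np.cross(x-o,d))) for o,d in rs]
E
python3 - <<'E'
from h import *
np.set_printoptions(precision=4,suppress=True)
for nm,a,b in [("green",(457,243.75),(324.8,178)),("loco",(391.3,270.5),(340,216))]:
    print(nm,*tri([ray("scene",a),ray("side",b)]))
S=lambda x,y:(95+x/3.75,230+y/3.75); D=lambda x,y:(300+x/3.75,345+y/3.75)
P={k:onz("scene",S(*v),.084) for k,v in dict(rl=(112,75),rr=(165,72),fr=(143,213),fl=(72,213)).items()}
Q={k:onz("side",D(*v),.084) for k,v in dict(rl=(113,67),rr=(113,112),fr=(315,115),fl=(315,70)).items()}
print(P);print(Q)
s=ctrl.state();im=ctrl.camera("wrist");cv2.imwrite("pics/w0.png",im[:,:,::-1])
c=ctrl.get_calibration("wrist");print(c)
# where would label points appear
T=np.eye(4);T[:3,:3]=s["tcp_rot"];T[:3,3]=s["position"];T=np.linalg.inv(T@np.array(c["hand_eye"]))
for p in [(.45,.35,.07),(.124,.51,0)]:
    q=T[:3,:3]@p+T[:3,3];print(q,np.array(c["camera_matrix"])@q/q[2])
E
```

```text
green [0.568  0.3468 0.0681] [0.0014799259437729055, 0.001479925943772877]
loco [0.5812 0.1837 0.0291] [0.00032414690588649297, 0.0003241469058866061]
{'rl': array([ 0.428 , -0.4176,  0.084 ]), 'rr': array([ 0.4327, -0.386 ,  0.084 ]), 'fr': array([ 0.5362, -0.4004,  0.084 ]), 'fl': array([ 0.5273, -0.4404,  0.084 ])}
{'rl': array([ 0.43  , -0.3914,  0.084 ]), 'rr': array([ 0.424 , -0.4199,  0.084 ]), 'fr': array([ 0.5236, -0.4423,  0.084 ]), 'fl': array([ 0.5319, -0.4144,  0.084 ])}
{'camera_matrix': array([[336.7006,   0.    , 321.5668],
       [  0.    , 336.7006, 238.7183],
       [  0.    ,   0.    ,   1.    ]]), 'hand_eye': array([[-0.0009, -0.9659, -0.2589,  0.0644],
       [ 1.    , -0.0007, -0.0005,  0.    ],
       [ 0.0003, -0.2589,  0.9659, -0.1423],
       [ 0.    ,  0.    ,  0.    ,  1.    ]])}
[-0.0775  0.3262  0.4013] [256.5421 512.3808   1.    ]
[ 0.0006 -0.0345  0.3771] [322.1438 207.926    1.    ]
```

View pics/w0.png

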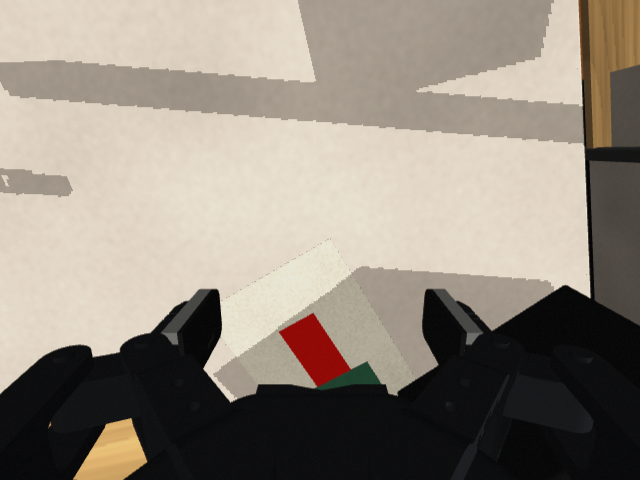

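```bash
python3 - <<'E'
from h import *
for p in [(497,193),(540,222),(556,116),(617,155)]:print(p,onz("scene",p,0),onz("scene",p,.1))
for p in [(224,140),(258,166),(297,150),(222,103),(264,122)]:print(p,onz("side",p,0),onz("side",p,.1))
E
```

```text
(497, 193) [0.37339592 0.56648331 0.        ] [0.45789673 0.49408774 0.1       ]
(540, 222) [0.49753561 0.63077538 0.        ] [0.56980803 0.55204671 0.1       ]
(556, 116) [0.09512754 0.90682126 0.        ] [0.20703919 0.80090068 0.1       ]
(617, 155) [0.30454787 0.98977314 0.        ] [0.39583056 0.87568138 0.1       ]
(224, 140) [0.2719325  0.82912999 0.        ] [0.273929   0.61566666 0.1       ]
(258, 166) [0.37934642 0.59350798 0.        ] [0.36918656 0.40671072 0.1       ]
(297, 150) [ 5.32620789e-01  6.86123393e-01 -1.11022302e-16] [0.50511439 0.48884456 0.1       ]
(222, 103) [0.28062612 1.20601968 0.        ] [0.28163874 0.94990259 0.1       ]
(264, 122) [ 4.40114712e-01  9.63099913e-01 -1.11022302e-16] [0.42307751 0.7344748  0.1       ]
```

Emit:
play_rows(increments=[-0.9,-0.08,-0.1,0,0,0,-0.9,-0.08,-0.1,0,0,0,-0.9,-0.08,-0.1,0,0,0,-0.9,-0.08,-0.1,0,0,0,-0.9,-0.08,-0.1,0,0,0,-0.9,-0.08,-0.1,0,0,0,-0.9,-0.08,-0.1,0,0,0,-0.9,-0.08,-0.1,0,0,0,-0.9,-0.08,0,0,0,0,-0.5,0,0,0,0,0])

```text
time_s: 1.4
position: [0.6175, 0.3444, 0.2784]
tcp_rot: [[-0.971, 0.238, -0.001], [0.238, 0.971, -0.001], [0.0, -0.001, -1.0]]
wrist_force: [0.1, 0.7, -1.0]
grip_width: 0.994
finger_force: 0.0
```

```bash
python3 - <<'E'
from h import *
import time,pickle
for i in range(2):
    s=ctrl.state();im=ctrl.camera("wrist")
pickle.dump(s,open("w1.pkl","wb"))
print(s["time_s"],s["position"],s["tcp_rot"]);cv2.imwrite("pics/w1.png",im[:,:,::-1])
E
```

```text
1.45 [0.61972294 0.34330735 0.27742163] [[-9.70834336e-01  2.39751253e-01 -1.69847392e-04]
 [ 2.39751276e-01  9.70833547e-01 -1.24484443e-03]
 [-1.33559465e-04 -1.24925884e-03 -9.99999211e-01]]
```

View pics/w1.png

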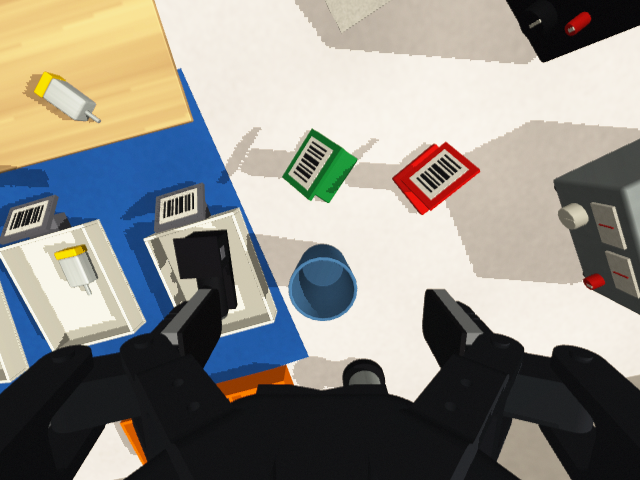

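```bash
python3 - <<'E'
from h import *
import pickle
np.set_printoptions(precision=4,suppress=True)
s=pickle.load(open("w1.pkl","rb"));im=cv2.imread("pics/w1.png")
hsv=cv2.cvtColor(im,cv2.COLOR_BGR2HSV)
m=((hsv[...,1]<70)&(hsv[...,2]>165)).astype(np.uint8)
for nm,(cx,cy),r,h in [("loco",(179,205),24,.034),("green",(312,157),24,.07)]:
    sub=np.zeros_like(m);sub[cy-r:cy+r,cx-r:cx+r]=m[cy-r:cy+r,cx-r:cx+r]
    sub=cv2.morphologyEx(sub,cv2.MORPH_CLOSE,np.ones((7,7)))
    n,l,st,ce=cv2.connectedComponentsWithStats(sub);k=l[cy,cx];print(nm,st[k])
    c=max(cv2.findContours((l==k).astype(np.uint8),0,2)[0],key=cv2.contourArea)
    hull=cv2.convexHull(c);q=cv2.approxPolyN(hull,4).reshape(-1,2).astype(float)
    q=q[np.argsort(q[:,0])]; 
    print(q.tolist())
    # edges: order cyclic
    ctr=q.mean(0);q=q[np.argsort(np.arctan2(*(q-ctr).T[::-1]))]
    # bottom edge (nearest robot): try each cyclic shift, keep sizes closest
    best=None
    for k in range(4):
        p=np.roll(q,k,0);W=[onz("wrist",p[i],h-.0127 if i<2 else h+.0127,s) for i in range(4)]
        sz=[np.linalg.norm(W[0]-W[1]),np.linalg.norm(W[1]-W[2]),np.linalg.norm(W[2]-W[3]),np.linalg.norm(W[3]-W[0])]
        e=np.abs(np.array(sz)-[.046,.036,.046,.036]).sum()
        b=(W[1]-W[0]+W[2]-W[3])[:2]; yaw=np.degrees(np.arctan2(-b[0],b[1]))
        print(k,np.array(sz),np.mean(W,0),"yaw",yaw,e, (W[2]+W[3]-W[0]-W[1])/2)
E
```

```text
loco [159 188  38  36 924]
[[159.0, 224.0], [160.0, 199.0], [196.0, 213.0], [196.0, 188.0]]
0 [0.0459 0.0364 0.0451 0.0363] [0.5792 0.1814 0.034 ] yaw 2.478876061305956 0.0016332910568956568 [0.0259 0.001  0.0254]
1 [0.0308 0.0614 0.0281 0.064 ] [0.5797 0.1805 0.034 ] yaw 68.5666527773373 0.08643862162512922 [-0.0034  0.0572  0.0254]
2 [0.0481 0.0459 0.043  0.0433] [0.5801 0.1811 0.034 ] yaw -177.5249279210267 0.022254919183759152 [-0.0289  0.0224  0.0254]
3 [0.03   0.0428 0.0289 0.0417] [0.5796 0.182  0.034 ] yaw -111.30794401988292 0.04569974499063277 [ 0.0005 -0.0338  0.0254]
green [ 288  133   48   48 1785]
[[288.0, 133.0], [288.0, 180.0], [313.0, 180.0], [345.0, 133.0]]
0 [0.0586 0.0614 0.0248 0.0521] [0.5612 0.344  0.07  ] yaw -13.92118676549919 0.07540740173964923 [ 0.0404 -0.0261  0.0254]
1 [0.0478 0.0624 0.0541 0.0374] [0.5618 0.3427 0.07  ] yaw 56.88103257356681 0.03763623778987919 [0.0095 0.041  0.0254]
2 [0.0266 0.0533 0.0545 0.0618] [0.5627 0.343  0.07  ] yaw 166.079183054372 0.07099797592995113 [-0.0411  0.0283  0.0254]
3 [0.0582 0.0351 0.0445 0.0616] [0.5621 0.3442 0.07  ] yaw -124.35108742460771 0.04028253159034087 [-0.0102 -0.0388  0.0254]
```

```bash
python3 - <<'E'
import cv2,numpy as np
im=cv2.imread("pics/w1.png")
cv2.imwrite("pics/c2.png",cv2.resize(im[120:210,270:370],(800,720)[0:1]+(720,),interpolation=cv2.INTER_NEAREST)[:600])
E
```

```text
(no output)
```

View pics/c2.png

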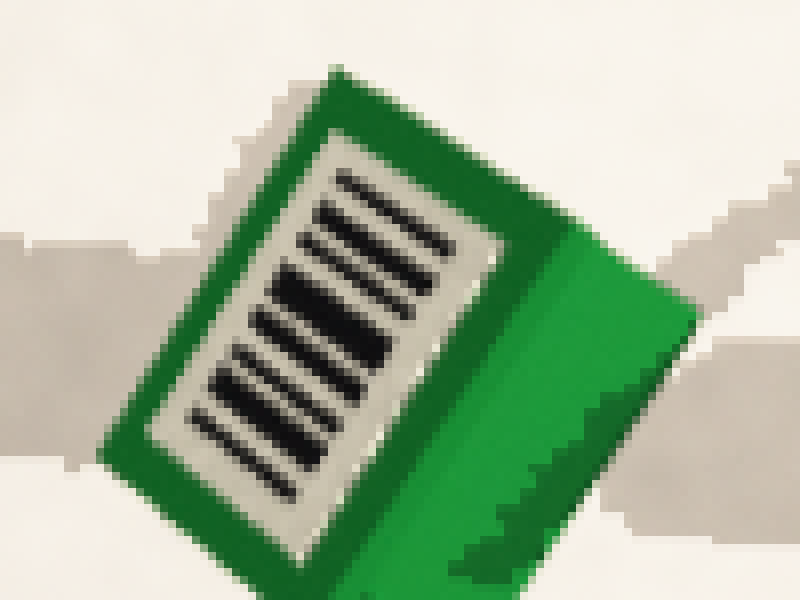

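```bash
python3 - <<'E'
from h import *
import pickle
np.set_printoptions(precision=4,suppress=True)
s=pickle.load(open("w1.pkl","rb"))
q=np.array([(288.1,173.75),(311.25,136.25),(333.4,150),(307.9,191.25)])-.5
for p,n in((q,"L bottom"),(q[[2,3,0,1]],"R bottom")):
    W=np.array([onz("wrist",p[i],.07-.0127 if i<2 else .07+.0127,s) for i in range(4)])
    sz=[np.linalg.norm(W[i]-W[(i+1)%4]) for i in range(4)]
    b=W[1]-W[0]+W[2]-W[3];up=(W[2]+W[3]-W[0]-W[1])/2
    print(n,np.array(sz),W.mean(0),"yaw",np.degrees(np.arctan2(-b[0],b[1])),up,np.dot(up,b))
# scanner points from other cams again: axis etc
P=dict(rl=( 0.428 , -0.4176),rr=( 0.4327, -0.386),fr=( 0.5362, -0.4004),fl=( 0.5273, -0.4404))
E
```

```text
L bottom [0.0454 0.0363 0.0471 0.0369] [0.5674 0.3429 0.07  ] yaw 43.38311298908878 [0.0194 0.0179 0.0254] -2.9594595378078464e-05
R bottom [0.0506 0.0372 0.0422 0.036 ] [0.5681 0.3435 0.07  ] yaw -136.58342136133706 [-0.0209 -0.0156  0.0254] -0.0002821313357471117
```

```bash
python3 - <<'E'
from h import *
np.set_printoptions(precision=3,suppress=True)
for p in [(38,236),(66,290),(22,360)]:print(p,onz("scene",p,0),onz("scene",p,.15))
for p in [(365,408),(497,430)]:print(p,[onz("side",p,z) for z in(.05,.15,.2,.25,.3)])
E
```

```text
(38, 236) [ 0.261 -0.656  0.   ] [ 0.404 -0.584  0.15 ]
(66, 290) [ 0.448 -0.575  0.   ] [ 0.564 -0.515  0.15 ]
(22, 360) [ 0.614 -0.654  0.   ] [ 0.705 -0.583  0.15 ]
(365, 408) [array([ 0.477, -0.481,  0.05 ]), array([ 0.455, -0.55 ,  0.15 ]), array([ 0.444, -0.585,  0.2  ]), array([ 0.432, -0.619,  0.25 ]), array([ 0.421, -0.654,  0.3  ])]
(497, 430) [array([ 0.696, -0.573,  0.05 ]), array([ 0.647, -0.631,  0.15 ]), array([ 0.623, -0.66 ,  0.2  ]), array([ 0.598, -0.689,  0.25 ]), array([ 0.574, -0.718,  0.3  ])]
```

Emit:
play_rows(increments=[-0.16,-0.9,0,0,0,0,-0.16,-0.9,0,0,0,0,-0.16,-0.9,0,0,0,0,-0.16,-0.9,0,0,0,0,-0.16,-0.9,0,0,0,0,-0.16,-0.9,0,0,0,0,-0.16,-0.9,0,0,0,0,-0.16,-0.9,0,0,0,0,-0.16,-0.9,0,0,0,0,-0.16,-0.9,0,0,0,0])

```text
time_s: 2.75
position: [0.5802, -0.202, 0.2794]
tcp_rot: [[-0.972, 0.236, 0.0], [0.236, 0.972, 0.0], [0.0, 0.0, -1.0]]
wrist_force: [0.9, 0.8, 0.5]
grip_width: 1.002
finger_force: 0.0
```

Emit:
play_rows(increments=[-0.16,-0.9,0,0,0,0,-0.16,-0.9,0,0,0,0,-0.16,-0.9,0,0,0,0,-0.16,-0.9,0,0,0,0,0,0,0,0,0,-0.27,0,0,0,0,0,0,0,0,0,0,0,0,0,0,0,0,0,0,0,0,0,0,0,0,0,0,0,0,0,0])

```text
time_s: 4.0
position: [0.5672, -0.42, 0.2794]
tcp_rot: [[-0.98, 0.197, 0.0], [0.197, 0.98, -0.0], [-0.0, -0.0, -1.0]]
wrist_force: [0.5, 0.2, -1.1]
grip_width: 1.0
finger_force: 0.0
```

```bash
python3 - <<'E'
from h import *
import pickle
s=ctrl.state();im=ctrl.camera("wrist")
pickle.dump(s,open("w2.pkl","wb"))
print(s["time_s"],s["position"],s["tcp_rot"]);cv2.imwrite("pics/w2.png",im[:,:,::-1])
E
```

```text
4.0 [ 0.567189   -0.42001222  0.27942958] [[-9.80449890e-01  1.96768914e-01  8.81909217e-05]
 [ 1.96768903e-01  9.80449889e-01 -1.18835061e-04]
 [-1.09849825e-04 -9.91585916e-05 -9.99999989e-01]]
```

View pics/w2.png

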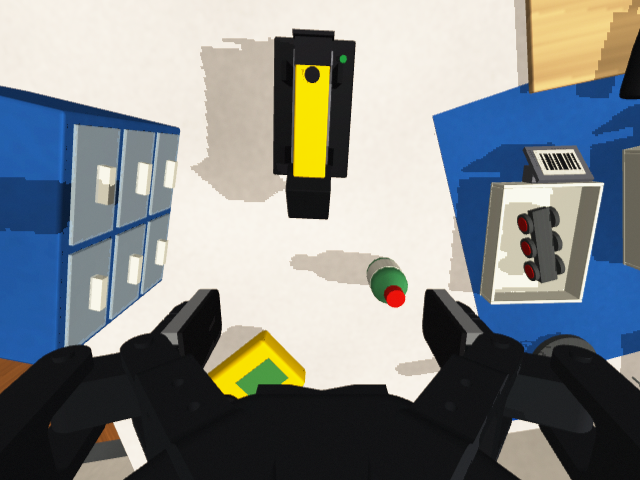

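```bash
python3 - <<'E'
from h import *
import pickle
np.set_printoptions(precision=4,suppress=True)
s=pickle.load(open("w2.pkl","rb"));im=cv2.imread("pics/w2.png")
hsv=cv2.cvtColor(im,cv2.COLOR_BGR2HSV)
m=((hsv[...,0]>22)&(hsv[...,0]<35)&(hsv[...,1]>150)&(hsv[...,2]>120)).astype(np.uint8);m[230:]=0;m[:,400:]=0;m[:,:200]=0
ys,xs=np.nonzero(m);print(ys.min(),ys.max(),xs.min(),xs.max())
lo,hi=[],[]
for y in range(85,172):
    r=np.nonzero(m[y])[0];lo.append((r.min(),y));hi.append((r.max()+1,y))
fl=np.polyfit(*np.array(lo,float).T[::-1],1);fh=np.polyfit(*np.array(hi,float).T[::-1],1)
mid=lambda y:((np.polyval(fl,y)+np.polyval(fh,y))/2,y)
A=onz("wrist",mid(85),.084,s);B=onz("wrist",mid(170),.084,s)
u=(B-A)/np.linalg.norm(B-A);print("yaw",np.degrees(np.arctan2(u[1],u[0])),A,B,"width",[np.linalg.norm(onz("wrist",(np.polyval(fl,y),y),.084,s)-onz("wrist",(np.polyval(fh,y),y),.084,s)) for y in(85,170)])
# hf head front z.061 ; yellow front; rear; backstop
dark=(hsv[...,2]<75)
col=dark[:,312];print("dark col 312",np.flatnonzero(np.diff(col.astype(int))).tolist()[:12])
col=dark[:,308];print("dark col 308",np.flatnonzero(np.diff(col.astype(int))).tolist()[:12])
print("rows 30-70 val",[(y,im[y,313].tolist()) for y in range(24,70,3)])
for n,y,z in [("head front",219,.0606),("head front low",219,.036),("yel front",178,.097),("yel front",178,.084),("yel rear",65,.084),("stop",30,.08),("foot front",178,.01)]:
    p=onz("wrist",mid(y),z,s);print(n,z,p,"along",np.dot(p-A,u))
E
```

```text
64 177 293 329
yaw -14.007365161247016 [ 0.4467 -0.4048  0.084 ] [ 0.5217 -0.4235  0.084 ] width [np.float64(0.03164079658103623), np.float64(0.03187956922201442)]
dark col 312 [30, 64, 66, 82, 177, 218, 388]
dark col 308 [29, 64, 67, 80, 177, 218, 387]
rows 30-70 val [(24, [230, 240, 246]), (27, [231, 240, 246]), (30, [68, 72, 76]), (33, [35, 32, 33]), (36, [16, 15, 14]), (39, [35, 32, 34]), (42, [33, 31, 32]), (45, [34, 33, 34]), (48, [35, 34, 34]), (51, [34, 32, 34]), (54, [33, 30, 32]), (57, [33, 32, 32]), (60, [32, 30, 32]), (63, [34, 30, 31]), (66, [29, 87, 108]), (69, [32, 32, 34])]
head front 0.0606 [ 0.574  -0.4374  0.0606] along 0.1313804059729837
head front low 0.036 [ 0.5788 -0.4394  0.036 ] along 0.13649992807502914
yel front 0.097 [ 0.5283 -0.4247  0.097 ] along 0.0839569492651186
yel front 0.084 [ 0.5293 -0.4254  0.084 ] along 0.0850671553679093
yel rear 0.084 [ 0.4304 -0.4007  0.084 ] along -0.016847627276517212
stop 0.08 [ 0.4017 -0.3937  0.08  ] along -0.046425024959335696
foot front 0.01 [ 0.5348 -0.4294  0.01  ] along 0.09138679010687195
```

Emit:
play_rows(increments=[0.72,-0.12,0,0,0,0.31,0.72,-0.12,0.4,0,0,0,0,0,0.6,0,0,0,0,0,0.6,0,0,0,0,0,0.6,0,0,0,0,0,0.6,0,0,0,0,0,0,0,0,0,0,0,0,0,0,0,0,0,0,0,0,0,0,0,0,0,0,0])

```text
time_s: 5.3
position: [0.4802, -0.4159, 0.1125]
tcp_rot: [[-0.97, 0.242, 0.001], [0.242, 0.97, -0.001], [-0.002, -0.001, -1.0]]
wrist_force: [-0.6, 0.2, -0.5]
grip_width: 0.999
finger_force: 0.0
```

```bash
python3 - <<'E'
from h import *
s=ctrl.state();R=np.array(s["tcp_rot"]);t=np.array([.4797,-.413,.053])
print(s["time_s"],s["position"],"yaw",np.degrees(np.arctan2(-R[1,0],-R[0,0])),"tool d/0.06",R.T@(t-s["position"])/.06)
cv2.imwrite("pics/w3.png",ctrl.camera("wrist")[:,:,::-1])
E
```

```text
5.3 [ 0.48016047 -0.41585012  0.11254233] yaw -14.02436874314983 tool d/0.06 [0.02052389 0.0452625  0.99229423]
```

View pics/w3.png

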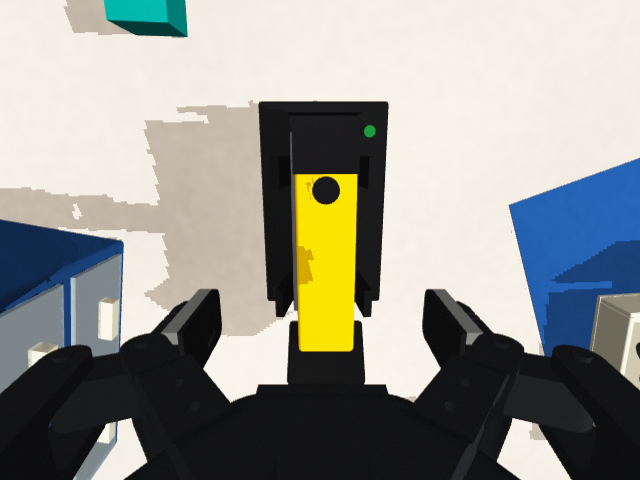

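Emit:
play_rows(increments=[0.02,0.045,0.2,0,0,0,0,0,0.3,0,0,0,0,0,0.3,0,0,0,0,0,0.19,0,0,0,0,0,0,0,0,0,0,0,0,0,0,0,0,0,0,0,0,0,0,0,0,0,0,0,0,0,0,0,0,0,0,0,0,0,0,0])

```text
time_s: 6.6
position: [0.4792, -0.4125, 0.052]
tcp_rot: [[-0.97, 0.242, 0.0], [0.242, 0.97, -0.0], [-0.0, -0.0, -1.0]]
wrist_force: [0.5, -1.0, -0.5]
grip_width: 1.002
finger_force: 0.0
```

Emit:
play_rows(increments=[0,0,0,0,0,0,0,0,0,0,0,0,0,0,0,0,0,0,0,0,0,0,0,0,0,0,0,0,0,0,0,0,0,0,0,0,0,0,0,0,0,0,0,0,0,0,0,0,0,0,0,0,0,0,0,0,0,0,0,0], hand=-1, newtons=50)

```text
time_s: 7.85
position: [0.4793, -0.4125, 0.0521]
tcp_rot: [[-0.97, 0.242, 0.0], [0.242, 0.97, -0.0], [-0.0, -0.0, -1.0]]
wrist_force: [-1.3, -0.2, 4.4]
grip_width: 0.365
finger_force: 50.8
```

Emit:
play_rows(increments=[0,0,-0.1,0,0,0,0,0,-0.2,0,0,0,0,0,-0.4,0,0,0,0,0,-0.6,0,0,0,0,0,-0.6,0,0,0,0,0,-0.6,0,0,0,0,0,0,0,0,-0.64,0,0,0,0,0,-0.64,0,0,0,0,0,-0.64,0,0,0,0,0,0])

```text
time_s: 9.1
position: [0.479, -0.4123, 0.2024]
tcp_rot: [[-0.999, -0.043, -0.0], [-0.043, 0.999, 0.0], [0.0, 0.0, -1.0]]
wrist_force: [-0.1, -0.7, -2.7]
grip_width: 0.362
finger_force: 50.2
```

```bash
cat > go.py <<'E'
from h import *
import sys
s=ctrl.state();R=np.array(s["tcp_rot"]);t=np.array(list(map(float,sys.argv[1:4])))
yaw=np.degrees(np.arctan2(-R[1,0],-R[0,0]))
print(s["time_s"],s["position"],"yaw",yaw,"turn",-np.radians(float(sys.argv[4])-yaw)/.15,"d/0.06",R.T@(t-s["position"])/.06,"tilt",R[2],s["finger_force"],s["grip_width"])
E
python3 go.py .4235 .1746 .1085 2.5
python3 - <<'E'
from h import *
a=ctrl.camera("side");b=ctrl.camera("scene")
cv2.imwrite("pics/s4.png",np.hstack([cv2.resize(a[250:450,250:450],(400,400)),cv2.resize(b[150:350,50:250],(400,400))])[:,:,::-1])
E
```

```text
9.1 [ 0.47903903 -0.412281    0.20235116] yaw 2.4385959450696117 turn -0.007144686217404883 d/0.06 [0.50862196 9.81185509 1.56432676] tilt [ 4.35985528e-06  1.41252676e-05 -1.00000000e+00] 50.198673605918884 0.3619634114142997
```

View pics/s4.png

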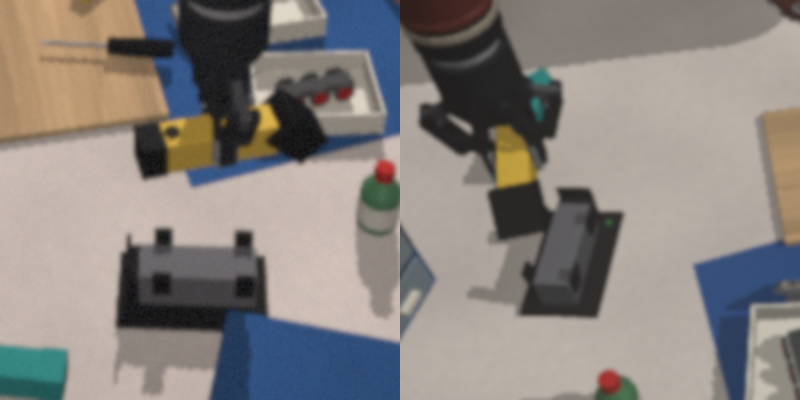

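Emit:
play_rows(increments=[0.05,0.3,0,0,0,0,0.05,0.6,0,0,0,0,0.05,0.8,0,0,0,0,0.05,0.9,0,0,0,0,0.05,0.9,0,0,0,0,0.05,0.9,0,0,0,0,0.05,0.9,0,0,0,0,0.05,0.9,0,0,0,0,0.05,0.9,0,0,0,0,0.05,0.9,0,0,0,0])

```text
time_s: 10.45
position: [0.4282, 0.0675, 0.2024]
tcp_rot: [[-0.999, -0.041, 0.001], [-0.041, 0.999, 0.0], [-0.001, -0.0, -1.0]]
wrist_force: [1.9, -0.4, -2.5]
grip_width: 0.366
finger_force: 50.2
```

Emit:
play_rows(increments=[0,0.9,0,0,0,0,0,0.6,0,0,0,0,0,0.2,0.1,0,0,0,0,0,0.3,0,0,0,0,0,0.4,0,0,0,0,0,0.4,0,0,0,0,0,0.2,0,0,0,0,0,0,0,0,0,0,0,0,0,0,0,0,0,0,0,0,0])

```text
time_s: 11.7
position: [0.4246, 0.1678, 0.1186]
tcp_rot: [[-0.999, -0.043, 0.001], [-0.043, 0.999, 0.0], [-0.001, 0.0, -1.0]]
wrist_force: [0.2, -0.1, -1.3]
grip_width: 0.367
finger_force: 50.3
```

```bash
python3 go.py .4235 .1746 .1085 2.5
python3 - <<'E'
from h import *
a=ctrl.camera("side");b=ctrl.camera("scene")
cv2.imwrite("pics/s5.png",np.hstack([cv2.resize(a[150:300,270:420],(400,400)),cv2.resize(b[180:330,280:430],(400,400))])[:,:,::-1])
E
```

```text
11.7 [0.42463891 0.16780147 0.11864975] yaw 2.4623917462660088 turn -0.004375919023890659 d/0.06 [0.01432731 0.11398554 0.16916608] tilt [-1.36639502e-03  2.02451301e-04 -9.99999046e-01] 50.25740325450897 0.36709681177912784
```

View pics/s5.png

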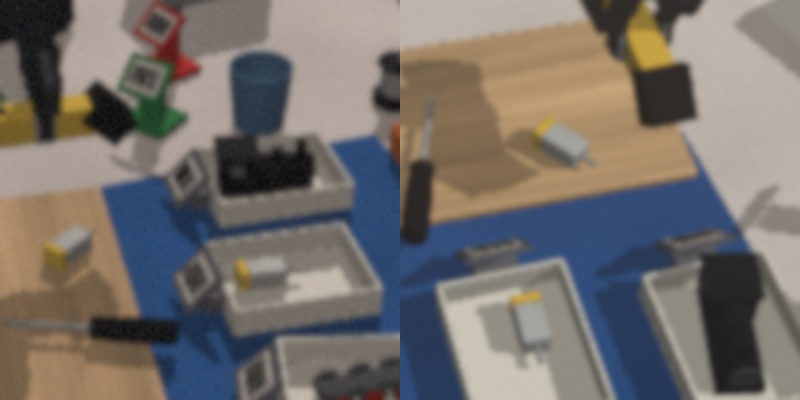

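Emit:
play_rows(increments=[0.014,0.11,0.17,0,0,0,0,0,0,0,0,0,0,0,0,0,0,0,0,0,0,0,0,0,0,0,0,0,0,0,0,0,0,0,0,0,0,0,0,0,0,0,0,0,0,0,0,0,0,0,0,0,0,0,0,0,0,0,0,0])

```text
time_s: 13.05
position: [0.4229, 0.1743, 0.1077]
tcp_rot: [[-0.999, -0.043, -0.0], [-0.043, 0.999, -0.0], [0.0, -0.0, -1.0]]
wrist_force: [0.4, 0.1, -2.8]
grip_width: 0.365
finger_force: 50.3
```

```bash
python3 go.py .4235 .1746 .1085 2.5
python3 - <<'E'
from h import *
# verify: lens/head visible? red disc + yellow handle yaw in scene
b=ctrl.camera("scene");hsv=cv2.cvtColor(b,cv2.COLOR_RGB2HSV)
dark=(hsv[...,2]<70).astype(np.uint8);y=((hsv[...,0]>18)&(hsv[...,0]<35)&(hsv[...,1]>120)).astype(np.uint8)
# predicted head-front corners (scanner x=95,z=10.6,y=+-22)
o=np.array([.4259,.1747,.1064]);a=np.radians(2.5);u=np.array([np.cos(a),np.sin(a),0]);v=np.array([-u[1],u[0],0])
c=ctrl.get_calibration("scene");T=np.linalg.inv(np.array(c["T"]));K=np.array(c["camera_matrix"])
for l,w in((.095,-.022),(.095,.022)):
    p=T[:3,:3]@(o+u*l+v*w+[0,0,.0106])+T[:3,3];q=K@p/p[2];b=b.copy();cv2.circle(b,(int(q[0]+.5),int(q[1]+.5)),1,(0,255,0),-1);print(q)
p=T[:3,:3]@np.array([.5792,.1814,.034])+T[:3,3];q=K@p/p[2];b[int(q[1]+.5),int(q[0]+.5)]=(255,0,0)
cv2.imwrite("pics/s6.png",cv2.resize(b[200:300,340:440],(600,600),interpolation=cv2.INTER_NEAREST)[:,:,::-1])
E
```

```text
13.05 [0.42289894 0.17430243 0.10770053] yaw 2.475202098049675 turn -0.0028853669107993035 d/0.06 [-0.0102224   0.0045221  -0.01332454] tilt [ 8.67337091e-06 -4.84069347e-06 -1.00000000e+00] 50.33460974693298 0.3651646485992442
[377.0715243  229.76094567   1.        ]
[394.88683609 226.01976078   1.        ]
```

View pics/s6.png

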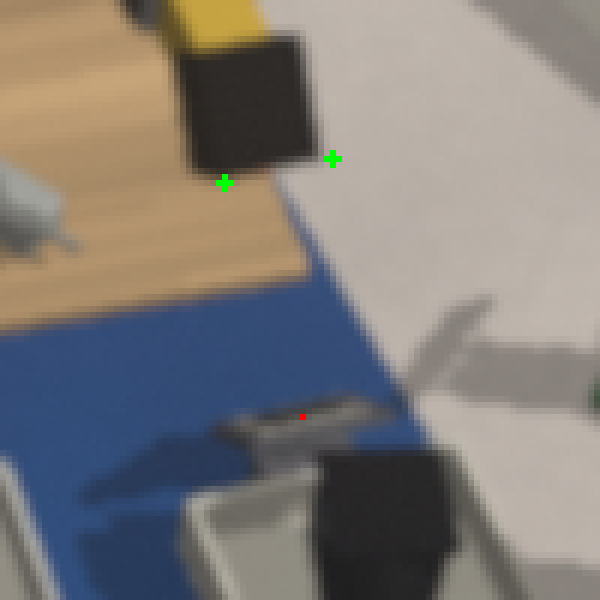

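```bash
cat > hy.py <<'E'
from h import *
np.set_printoptions(precision=4,suppress=True)
s=ctrl.state();im=ctrl.camera("wrist");cv2.imwrite("pics/wy_%.2f.png"%s["time_s"],im[:,:,::-1])
hsv=cv2.cvtColor(im,cv2.COLOR_RGB2HSV)
m=((hsv[...,0]>22)&(hsv[...,0]<35)&(hsv[...,1]>150)&(hsv[...,2]>100)).astype(np.uint8)
m[:,:240]=0;m[:,400:]=0
n,l,st,ce=cv2.connectedComponentsWithStats(m);k=1+np.argmax(st[1:,4]);m=l==k;print("bbox",st[k])
x,y0,w,h=st[k][:4];z=s["position"][2]-.002+.034
E=[]
for y in range(y0+4,y0+h-4,4):
    r=np.flatnonzero(m[y]);a,b=[np.array(s["tcp_rot"]).T@(onz("wrist",(q,y),z,s)-s["position"]) for q in(r.min(),r.max()+1)]
    E.append((a[0],a[1],b[1]))
E=np.array(E)*1000;E=E[::max(1,len(E)//10)];print(E)
ok=abs(E[:,2]-E[:,1]-32)<3;print("lateral fit (mm vs tool x): slope,offset",np.polyfit(E[ok,0],E[ok,1:].mean(1),1) if ok.sum()>2 else None)
E
python3 hy.py
```

```text
bbox [  275   193    95   197 15654]
[[ 49.034  -15.576   15.6108]
 [ 43.7049 -15.4389  15.4723]
 [ 38.2413 -15.635   15.6668]
 [ 32.6376 -15.4951  15.5254]
 [ 26.8889 -15.697   15.7257]
 [ 20.9889 -15.5542  15.5814]
 [ 14.9322 -15.7623  15.4332]
 [  8.7119 -15.6166  15.2811]
 [  2.3215 -15.4669  15.1248]
 [ -4.2459 -15.6824  15.3333]
 [-10.998  -15.5294  15.5477]
 [-17.9425 -15.7519  15.3886]]
lateral fit (mm vs tool x): slope,offset [ 0.003 -0.114]
```

Emit:
play_rows(increments=[0,0.05,0,0,0,0,0,0,0,0,0,0,0,0,0,0,0,0,0,0,0,0,0,0,0,0,0,0,0,0,0,0,0,0,0,0,0,0,0,0,0,0,0,0,0,0,0,0,0,0,0,0,0,0,0,0,0,0,0,0])

```text
time_s: 14.4
position: [0.4228, 0.1773, 0.1077]
tcp_rot: [[-0.999, -0.043, 0.0], [-0.043, 0.999, -0.0], [-0.0, -0.0, -1.0]]
wrist_force: [-1.0, -1.1, -3.2]
grip_width: 0.368
finger_force: 50.3
```

```bash
python3 go.py .4542 .2365 .1445 43.4
```

```text
14.4 [0.42278844 0.17731835 0.10771128] yaw 2.478810099312089 turn -4.76139665067237 d/0.06 [-0.56571679  0.96277756 -0.61315449] tilt [-3.35754037e-05 -2.91689518e-05 -9.99999999e-01] 50.33492624759674 0.36827207330228384
```

Emit:
play_rows(increments=[0,0,-0.3,0,0,0,-0.28,0.48,-0.31,0,0,0,-0.28,0.48,0,0,0,0,0,0,0,0,0,-0.6,0,0,0,0,0,-0.83,0,0,0,0,0,-0.83,0,0,0,0,0,-0.83,0,0,0,0,0,-0.83,0,0,0,0,0,-0.83,0,0,0,0,0,0])

```text
time_s: 15.65
position: [0.4538, 0.2363, 0.1442]
tcp_rot: [[-0.728, -0.685, -0.0], [-0.685, 0.728, -0.0], [0.0, 0.0, -1.0]]
wrist_force: [0.6, -0.3, -3.3]
grip_width: 0.364
finger_force: 50.7
```

```bash
python3 go.py .4542 .2365 .1445 43.4
```

```text
15.65 [0.45383357 0.23626974 0.1442413 ] yaw 43.2501323296481 turn -0.017437895266227077 d/0.06 [-0.00707721 -0.00138925 -0.00431259] tilt [ 1.35306411e-04  1.96565663e-05 -9.99999991e-01] 50.65009295940399 0.3642871331153019
```

Emit:
play_rows(increments=[0,0.02,0,0,0,0,0,0,0,0,0,0,0,0,0,0,0,0,0,0,0,0,0,0,0,0,0,0,0,0,0,0,0,0,0,0,0,0,0,0,0,0,0,0,0,0,0,0,0,0,0,0,0,0,0,0,0,0,0,0])

```text
time_s: 16.9
position: [0.453, 0.2372, 0.1443]
tcp_rot: [[-0.728, -0.686, -0.0], [-0.686, 0.728, -0.0], [0.0, 0.0, -1.0]]
wrist_force: [-0.2, 0.5, -1.2]
grip_width: 0.37
finger_force: 50.6
```

Emit:
play_rows(increments=[0,0,0,0,0,0,0,0,0,0,0,0,0,0,0,0,0,0,0,0,0,0,-0.2,0,0,0,0,0,-0.5,0,0,0,0,0,-0.3,0,0,0,0,0,0,0,0,0,0,0,0,0,0,0,0,0,0,0,0,0,0,0,0,0])

```text
time_s: 18.15
position: [0.4532, 0.2373, 0.1442]
tcp_rot: [[-0.72, -0.686, 0.108], [-0.678, 0.728, 0.102], [-0.149, 0.0, -0.989]]
wrist_force: [-0.0, -0.8, -2.5]
grip_width: 0.364
finger_force: 50.6
```

I put the lift on the wrong axis there: it tilted the tool by 0.15 rad instead of raising it. I'll undo the tilt, hold a little longer, then lift.

Emit:
play_rows(increments=[0,0,0,0,0.5,0,0,0,0,0,0.5,0,0,0,0,0,0,0,0,0,0,0,0,0,0,0,0,0,0,0,0,0,0,0,0,0,0,0,0,0,0,0,0,0,0,0,0,0,0,0,0,0,0,0,0,0,0,0,0,0])

```text
time_s: 19.4
position: [0.453, 0.2372, 0.1443]
tcp_rot: [[-0.728, -0.686, -0.0], [-0.686, 0.728, 0.0], [0.0, 0.0, -1.0]]
wrist_force: [1.2, -0.1, -2.0]
grip_width: 0.364
finger_force: 50.6
```

Emit:
play_rows(increments=[0,0,-0.2,0,0,0,0,0,-0.4,0,0,0,0,0,-0.4,0,0,0,0,0,0,0,0,0.85,0,0,0,0,0,0.85,0,0,0,0,0,0.85,0,0,0,0,0,0.85,0,0,0,0,0,0.85,0,0,0,0,0,0.5,0,0,0,0,0,0])

```text
time_s: 20.65
position: [0.4532, 0.2373, 0.205]
tcp_rot: [[-0.999, -0.044, 0.001], [-0.044, 0.999, 0.0], [-0.001, 0.0, -1.0]]
wrist_force: [0.6, 0.8, -2.7]
grip_width: 0.367
finger_force: 50.6
```

```bash
python3 go.py .4793 -.4125 .0521 -14.02
```

```text
20.65 [0.45322955 0.23725058 0.20501197] yaw 2.509036316054146 turn 1.9232407059790595 d/0.06 [  0.04177057 -10.83837954   2.5461068 ] tilt [-7.03615808e-04  2.21194251e-04 -9.99999728e-01] 50.599685311317444 0.3668198877590258
```

Emit:
play_rows(increments=[0,-0.3,0,0,0,0,0,-0.6,0,0,0,0,0,-0.9,0,0,0,0,0,-0.9,0,0,0,0,0,-0.9,0,0,0,0,0,-0.9,0,0,0,0,0,-0.9,0,0,0,0,0,-0.9,0,0,0,0,0,-0.9,0,0,0,0,0,-0.9,0,0,0,0])

```text
time_s: 21.9
position: [0.4732, -0.2509, 0.2047]
tcp_rot: [[-0.999, -0.044, 0.0], [-0.044, 0.999, -0.0], [-0.0, -0.0, -1.0]]
wrist_force: [1.2, 0.7, -2.6]
grip_width: 0.367
finger_force: 50.6
```

Emit:
play_rows(increments=[0,-0.9,0,0,0,0,0,-0.9,0,0,0,0,0,-0.6,0,0,0,0,0.04,-0.34,0,0,0,0,0,0,0,0,0,0.64,0,0,0,0,0,0.64,0,0,0,0,0,0.64,0,0,0,0,0,0,0,0,0,0,0,0,0,0,0,0,0,0])

```text
time_s: 23.15
position: [0.4785, -0.4128, 0.2044]
tcp_rot: [[-0.971, 0.241, -0.0], [0.241, 0.971, -0.0], [0.0, -0.0, -1.0]]
wrist_force: [-0.3, 0.8, -2.5]
grip_width: 0.366
finger_force: 50.7
```

```bash
python3 go.py .4793 -.4125 .0525 -14.02; python3 hy.py|tail -1
```

```text
23.15 [ 0.47853568 -0.4128272   0.20435349] yaw -13.946602793674646 turn 0.008540152747620143 d/0.06 [-0.0112288   0.0085295   2.53089007] tilt [ 7.11225794e-05 -6.58809023e-05 -9.99999995e-01] 50.679582953453064 0.3660622670014566
lateral fit (mm vs tool x): slope,offset [0.0017 0.1829]
```

Emit:
play_rows(increments=[-0.011,0.008,0.2,0,0,0,0,0,0.4,0,0,0,0,0,0.5,0,0,0,0,0,0.5,0,0,0,0,0,0.3,0,0,0,0,0,0.1,0,0,0,0,0,0,0,0,0,0,0,0,0,0,0,0,0,0,0,0,0,0,0,0,0,0,0])

```text
time_s: 24.45
position: [0.4797, -0.4126, 0.0848]
tcp_rot: [[-0.97, 0.242, 0.001], [0.242, 0.97, -0.001], [-0.001, -0.0, -1.0]]
wrist_force: [0.5, 0.4, -2.5]
grip_width: 0.369
finger_force: 50.7
```

```bash
python3 go.py .4793 -.4125 .0525 -14.02
```

```text
24.45 [ 0.47967068 -0.41263716  0.08478625] yaw -14.025922153759295 turn -0.0006890738793937232 d/0.06 [0.00689222 0.00095502 0.53809956] tilt [-6.40060706e-04 -4.35808976e-04 -9.99999700e-01] 50.72896957397461 0.3688471760661145
```

Emit:
play_rows(increments=[0.005,0,0.1,0,0,0,0,0,0.1,0,0,0,0,0,0.1,0,0,0,0,0,0.08,0,0,0,0,0,0.06,0,0,0,0,0,0.04,0,0,0,0,0,0.02,0,0,0,0,0,0.02,0,0,0,0,0,0,0,0,0,0,0,0,0,0,0])

```text
time_s: 25.7
position: [0.4793, -0.4124, 0.0532]
tcp_rot: [[-0.97, 0.242, 0.0], [0.242, 0.97, -0.0], [-0.0, -0.0, -1.0]]
wrist_force: [-0.4, -0.1, -2.1]
grip_width: 0.366
finger_force: 50.7
```

```bash
python3 go.py .4793 -.4125 .0525 -14.02; python3 -c "
from station import ctrl;print(ctrl.state()['wrist_force'])"
```

```text
25.7 [ 0.47925574 -0.41241102  0.05322678] yaw -14.027160941111992 turn -0.0008332133329713007 d/0.06 [-0.00107307 -0.00125878  0.01211338] tilt [-1.76138191e-04 -1.02472872e-04 -9.99999979e-01] 50.729214549064636 0.36642768418588845
[-0.43706487 -0.0701296  -2.1126058 ]
```

Not touching yet, about 1 mm above the seat; lower 1 mm more, then release.

Emit:
play_rows(increments=[0,0,0.008,0,0,0,0,0,0.008,0,0,0,0,0,0,0,0,0,0,0,0,0,0,0,0,0,0,0,0,0,0,0,0,0,0,0,0,0,0,0,0,0,0,0,0,0,0,0,0,0,0,0,0,0,0,0,0,0,0,0])

```text
time_s: 26.95
position: [0.4792, -0.4123, 0.0521]
tcp_rot: [[-0.97, 0.242, 0.0], [0.242, 0.97, -0.0], [-0.0, -0.0, -1.0]]
wrist_force: [-1.1, 0.5, -2.5]
grip_width: 0.366
finger_force: 50.7
```

Emit:
play_rows(increments=[0,0,0,0,0,0,0,0,0,0,0,0,0,0,0,0,0,0,0,0,0,0,0,0,0,0,0,0,0,0,0,0,0,0,0,0,0,0,0,0,0,0,0,0,0,0,0,0,0,0,0,0,0,0,0,0,0,0,0,0], hand=1)

```text
time_s: 28.2
position: [0.4792, -0.4123, 0.0521]
tcp_rot: [[-0.97, 0.242, -0.0], [0.242, 0.97, -0.0], [0.0, -0.0, -1.0]]
wrist_force: [-0.4, 0.2, -0.3]
grip_width: 1.0
finger_force: 0.0
```

Emit:
play_rows(increments=[0,0,-0.2,0,0,0,0,0,-0.4,0,0,0,0,0,-0.6,0,0,0,0,0,-0.8,0,0,0,0,0,-0.8,0,0,0,0,0,-0.8,0,0,0,-0.5,0,0,0,0,0,-0.8,0,0,0,0,0,-0.2,0,0,0,0,0,0,0,0,0,0,0])

```text
time_s: 29.45
position: [0.567, -0.434, 0.2681]
tcp_rot: [[-0.97, 0.242, -0.0], [0.242, 0.97, 0.0], [0.0, 0.0, -1.0]]
wrist_force: [-0.1, -0.1, 0.5]
grip_width: 1.002
finger_force: 0.0
```

```bash
python3 - <<'E'
from h import *
np.set_printoptions(precision=4,suppress=True)
s=ctrl.state();im=ctrl.camera("wrist");print(s["time_s"],s["position"],s["grip_width"],s["finger_force"])
hsv=cv2.cvtColor(im,cv2.COLOR_RGB2HSV)
m=((hsv[...,0]>22)&(hsv[...,0]<35)&(hsv[...,1]>150)&(hsv[...,2]>100)).astype(np.uint8);m[:,400:]=0;m[:,:240]=0
n,l,st,ce=cv2.connectedComponentsWithStats(m);k=1+np.argmax(st[1:,4]);print(st[k])
x,y0,w,h=st[k][:4];M=[]
for y in range(y0+15,y0+h-5):
    r=np.flatnonzero(l[y]==k);M.append(((r.min()+r.max()+1)/2,y,r.max()+1-r.min()))
M=np.array(M);f=np.polyfit(M[:,1],M[:,0],1)
A,B=[onz("wrist",(np.polyval(f,y),y),.084,s) for y in(y0+15,y0+h-5)];d=B-A
e=[onz("wrist",(np.polyval(f,y),y),.084,s) for y in(y0,y0+h)]
print("yaw",np.degrees(np.arctan2(d[1],d[0])),"ends",e)
# silhouettes before/after in fixed views
for n in("side","scene"):
    o=cv2.imread(f"pics/{n}0.png");i=ctrl.camera(n)[:,:,::-1].copy()
    f=lambda a:((lambda h:(h[...,0]>18)&(h[...,0]<33)&(h[...,1]>120))(cv2.cvtColor(a,cv2.COLOR_BGR2HSV)))
    sl=(slice(345,425),slice(300,420)) if n=="side" else (slice(230,310),slice(95,175))
    for a in(o,i):
        y,x=np.nonzero(f(a)[sl]);print(n,len(x),x.mean(),y.mean(),x.min(),x.max(),y.min(),y.max())
E
```

```text
29.45 [ 0.567  -0.434   0.2681] 1.0018857006809432 0.0
[ 304   59   36  117 3855]
yaw -14.07741254558799 ends [array([ 0.431 , -0.3997,  0.084 ]), array([ 0.5293, -0.4243,  0.084 ])]
side 1246 56.25521669341894 29.763242375601926 28 84 18 43
side 1227 56.183374083129586 29.233088834555826 29 84 17 42
scene 707 32.8048090523338 39.04526166902404 18 46 19 57
scene 711 33.30520393811533 39.0225035161744 18 46 19 57
```

```bash
python3 -c "
from station import ctrl;print(ctrl.hand_in())"
```

```text
the job is handed in; nothing more can be done
None
```

I held the scanner on the locomotive-tray label and then the green-tag label, put it back in its dock within about 1 mm and 0.1° of where it started, and handed the job in at about 29.5 s. The judge returned no verdict. Slips: a wrong-axis entry tilted the tool 0.15 rad during the green hold (I undid it and held again), and I viewed 11 pictures against the limit of 10.

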